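# Hang the stopper basket inside the soaking tub

### The arm

A 6-joint arm with a two-finger parallel gripper is mounted at the origin on the work surface. World frame = base frame: x ahead of the robot, y to its left, z up, the work surface at z = 0. Lengths are in m, angles in rad, forces in N, time in s.
With the tool pointing down it reaches from about 0.3 to 0.875 m from the base axis. Payload 6.4 kg.
Tool frame: the origin (TCP) lies at the very end of the fingers, on their centre line; the grasp point (between the pads) lies 19 mm behind it (ctrl.grip_point_offset is the z of the grasp point in the tool frame, in m); z points along the fingers, y is the direction in which the jaws open and shut (so a half turn about z gives the same grasp; the last joint's range is limited). The gripper opens to 85 mm and grips with 20 to 120 N. Pads are 22 mm wide; open, the fingers measure 114 mm over their backs; the gripper's body (76 mm by 85 mm) begins 54 mm behind the grasp point. The pads swing forward as they close: fully open they stand 13 mm farther back than shut.
Start: joints at [1.064, 0.181, 1.607, -0, 1.354, -0.206], TCP at [0.17, 0.549, 0.231] pointing down, gripper open.
Joint ranges: [-2.99, 2.99], [-0.89, 2.07], [0.3, 2.58], [-1.14, 4.28], [0, 2.63], [-3.12, 3.12]. Speed limits (rad/s): [2.57, 2.57, 3.01, 3.14, 3.14, 3.14].

### API

Orientations are given as a unit quaternion [w, x, y, z].
In Python, from bench import status, cams, ctrl gives the robot as it stands.
- The arm moves only by the shell command python3 -m handwheel 'ROWS'. ROWS is JSON, a list of rows, each an object with "grip": the finger opening in cm, from 0 to 8.54; "linear": the shift along the tool's x, y, z in cm, a list of three; "rotation": the turn, a rotation vector about the tool's x, y, z in degrees, a list of three. A call has 1 to 12 rows; each row is the pose to reach, as a shift and turn from the pose commanded when the call began, along the tool's axes at that moment; what a row does not reach only later rows make up. A row lasts 1/12 s, in which the tool goes at most 41.7 mm and 7.16 degrees, less where a joint would pass 70% of its speed; a pose out of reach is approached as far as the arm can. A call with a gripper value outside its range is refused whole. The fingers move at their own pace and stop on an object; the grip force is fixed at half the most. Time passes only in rows, so rows that repeat a pose let the fingers close. It gives the time, the measured TCP pose, the force and the opening at its end, in the units of the state.
- status.get_obs(): the state, without advancing time (a new reading comes with each control period).
- cams.camera(name): name is "side" or "top" or "wrist"; returns the picture (384x512x3 uint8, red, green, blue); there is no depth.
- cams.camera_info(name): a dict with "fovy" (degrees; the focal length in pixels is half the picture's height over the tangent of half this angle, whatever the lens; pixels are square), "cx", "cy" (the principal point, pixels), "world_from_camera" (4x4, takes a point from camera to world coordinates); the wrist camera has in their place "mount" (4x4, takes a point from camera to tool coordinates, whose origin is the TCP and whose axes are the flange's). Camera axes: x right, y down, z forward; pixel columns grow to the right and rows downward; lengths in m; the calibration is good to about 2 mm. The wrist camera is an equidistant fisheye: a pixel r from the principal point sees the ray r / f radians off the axis. A picture is of the moment at which its call begins: read the wrist's pose just before it. camera_info takes no time and is no camera call.
- ctrl.hand_in(): hands the job in, once; it reports no verdict.
The state is a dict: "time_s": time; "q": joint angles; "dq": joint speeds; "joint_efforts": joint torques, N m; "eef_pos": TCP position; "eef_rot": TCP orientation; "wrist_force": force on the tool from outside, world axes, zero at the start; "torque": the same for the moment, N m; "opening": opening from 0.0 (shut) to 1.0 (fully open).
Only numpy, scipy, OpenCV 4.12 (cv2) and the standard library are available. Lean on these libraries where they do the work, as an engineer would, in place of code of your own. Each camera call takes 0.05 s, during which the arm holds its last target.

### The job

Pick up the small steel basket of rubber stoppers by its green bar and hang it inside the soaking tub by hooking its bent lip over the rim of the tub's white front panel. The panel can stand anywhere in its slide, so feel for it gently, lower the lip all the way down onto the rim before you let go, and leave the basket hanging upright and still with both stoppers in it. Press only lightly on the tub, and do not disturb the jar, the soap bottle, the canister or the brush.

Things in the scene. Friction and masses are not known exactly. Their poses are not given: they have to be found in the camera images.
- tub: Open grey soaking tub fixed to the bench, 250 (x) x 270 (y) x 140 mm high; origin at the centre of its underside, z up, all rims 140 mm above the bench. Floor 6 mm, side and far walls 5 mm thick. Its front (-x side) is a separate white upright panel, 5 mm thick, parallel to the tub's y. Pressing on tub or panel with more than 20 N is rough handling.
- tub_rim (a point): The inner end of the white panel's slide, mid-width at rim height: (-60, 0, 140) mm in the tub's frame. Fixed to the tub; it does not follow the panel. The panel is clamped (80 N to shift) at an unknown place: its mid-plane is 0 to 50 mm from this point towards the tub's -x. No reading tells where, only the eye or touch.
- basket: Loose perforated steel basket, about 0.32 kg, upright on the bench, two orange stoppers in it; origin at the centre of its underside, z up. Bin 55 (x) x 90 (y) x 65 mm high. Its flat back plate faces -x: outer face at x = -30.5 mm, 90 mm wide, 85 mm high, with the bent lip at its top. Hung, it leans up to about 3 degrees and its underside is 58 mm above the bench.
- basket_bar (a point): Centre of the green grip bar, 122 mm above the basket's underside, over its middle. Bar 12 mm thick (basket's x), 92 mm long (y), 16 mm high, on two thin uprights at its ends; free below down to the bin. The lip's top is 37 mm below this point. Grip its middle from above, fingers closing along the basket's x.
- basket_lip (a point): Middle of the slot's roof under the lip, at (-34.75, 0, 82) mm in the basket's frame; the roof rests on the rim when hung. The lip is 50 mm wide, of 3 mm sheet, runs from the plate's top out to -x and bends down. Slot 8.5 mm wide (x = -39 to -30.5 mm); the down-turned leg outside it (x = -42 to -39 mm) ends at z = 66 mm.
- stopper_a: Orange rubber stopper, a cone 22 to 30 mm across and 28 mm high, 20 g, loose in the basket; origin under its foot.
- stopper_b: The other orange rubber stopper, the same.
- jar: Upturned glass jar, 58 mm across and 88 mm high, standing on the tub's floor in its far half; origin under its foot. Leave alone.
- soap: White soap bottle with green cap, 70 mm across, 160 mm high, on the bench at the robot's left; origin under its foot. Leave alone.
- canister: White canister with black cap, 80 x 110 x 173 mm, on the bench at the robot's right; origin under its foot. Leave alone.
- brush: Yellow dish brush lying on the bench near the robot; it lies along its own x. Leave alone.
Mind the look-alikes: they are no part of the job. What is shaped like the basket but blue is not meant.

How it is judged:
On the way, in this order (a step that is already met when the one before it is completed fails the run):
1. the basket is lifted clear of the bench in the gripper (height (world z) of basket above 0.03 m and contact force between the fingers and basket above 1 N), for 0.2 s.
2. while still held, the lip is down over the panel: its roof within 5 mm of the rim, the bin inside the tub (contact force between the fingers and basket above 1 N and z of basket_lip in the frame of tub below 0.145 m and x of basket_lip in the frame of tub between -0.115 and -0.055 m), for 0.1 s.
At the end, for the whole second after the job is handed in: The basket hangs inside the tub from its lip on the front panel: roof of the lip within 4 mm of rim height and above the panel's slide, bin inside, within 90 mm of the tub's middle along the panel, upright within 8 degrees, square to the tub within 10 degrees, at rest, both stoppers in it (z of basket_lip in the frame of tub between 0.136 and 0.144 m and x of basket_lip in the frame of tub between -0.115 and -0.055 m and x of basket in the frame of tub above -0.088 m and y of basket in the frame of tub between -0.09 and 0.09 m and angle between basket's own z axis and vertical below 0.14 rad and angle between the x axis of basket and the x axis of tub, either way round below 0.17 rad and contact force between basket and tub above 0.5 N and linear speed of basket below 0.02 m/s and distance between each of stopper_a, stopper_b and basket below 0.06 m); the robot touches nothing.
It fails at once if the basket or the robot presses on the tub or its panel with more than 20 N (contact force between any of basket, the fingers, the arm and tub above 20 N).
It fails at once if the basket is tipped by more than 35 degrees (angle between basket's own z axis and vertical above 0.61 rad).
It fails at once if the jar is pushed more than 30 mm or tipped over (distance of jar from where it was at the start of the episode above 0.03 m or angle between jar's own z axis and vertical above 0.5 rad).
It fails at once if the soap bottle, canister or brush is moved by more than 30 mm (distance of any of soap, canister, brush from where it was at the start of the episode above 0.03 m).
It also fails if it takes over 58 s, if anything falls off the work surface, if the arm or the gripper's body presses on something with over 40 N, if the wrist force passes 120 N, or if a joint passes its speed limit or range.

## Working session

There is one attempt and no reset: what is moved stays moved. The work goes in short steps, Python scripts to look and compute and a shell command to move; the robot and the scene stay as the last step left them, time stands still between calls to the robot, and variables do not carry over. Pictures are saved under pics/ and viewed, and the job is handed in when it is done.

```bash
mkdir -p pics; ls; python3 - <<'E'
from bench import status,cams,ctrl
import cv2,numpy as np
o=status.get_obs();print(o)
print(ctrl.grip_point_offset)
for n in ["side","top","wrist"]:
    im=cams.camera(n);cv2.imwrite(f"pics/{n}0.png",im[:,:,::-1]);print(n,cams.camera_info(n))
E
```

```text
pics
{'time_s': 0.0, 'q': array([ 1.06371328e+00,  1.81495110e-01,  1.60803285e+00, -1.50300963e-05,
        1.35379290e+00, -2.06323056e-01]), 'dq': array([ 0.00192441, -0.00047045,  0.00060619, -0.00086067,  0.00108294,
        0.00050105]), 'joint_efforts': array([ 3.24807807e-06, -4.44875729e+01, -3.51327002e+01, -4.13223352e-04,
        9.12368327e-03,  1.58577177e-05]), 'eef_pos': array([0.17006416, 0.54868879, 0.23039797]), 'eef_rot': array([-2.94857681e-04,  1.49812188e-01,  9.88714095e-01, -8.12272357e-04]), 'wrist_force': array([-0.82918512,  0.52606251,  0.24873163]), 'torque': array([ 0.04663518, -0.02486473, -0.01488169]), 'opening': 1.0013612821680205}
-0.0187
side {'fovy': 50.84133791345447, 'cx': 254.1214865346696, 'cy': 195.10415902764723, 'world_from_camera': array([[ 0.86183638, -0.32052703,  0.39306549, -0.04019108],
       [-0.50693876, -0.52017357,  0.68733729, -0.93024302],
       [-0.0158479 , -0.79163242, -0.61079208,  0.90569346],
       [ 0.        ,  0.        ,  0.        ,  1.        ]])}
top {'fovy': 42.08216682817944, 'cx': 254.47593338925054, 'cy': 188.26498628596983, 'world_from_camera': array([[-0.02079811, -0.99611878,  0.08552674,  0.35511111],
       [-0.99974713,  0.01998951, -0.01029999, -0.00937286],
       [ 0.00855037, -0.08571934, -0.99628263,  1.61092565],
       [ 0.        ,  0.        ,  0.        ,  1.        ]])}
wrist {'fovy': 65.70646984690485, 'cx': 251.43818205067012, 'cy': 190.25394430592902, 'mount': array([[-5.25390754e-04, -9.64551657e-01, -2.63893587e-01,
         6.62278109e-02],
       [ 9.99999701e-01, -3.56829514e-04, -6.86678671e-04,
        -3.54044308e-04],
       [ 5.68172029e-04, -2.63893869e-01,  9.64551555e-01,
        -1.42414635e-01],
       [ 0.00000000e+00,  0.00000000e+00,  0.00000000e+00,
         1.00000000e+00]])}
```

View pics/side0.png

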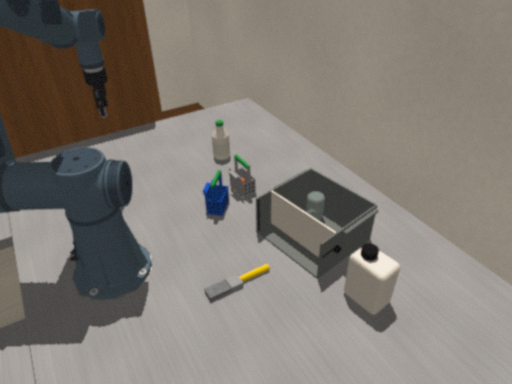

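View pics/top0.png

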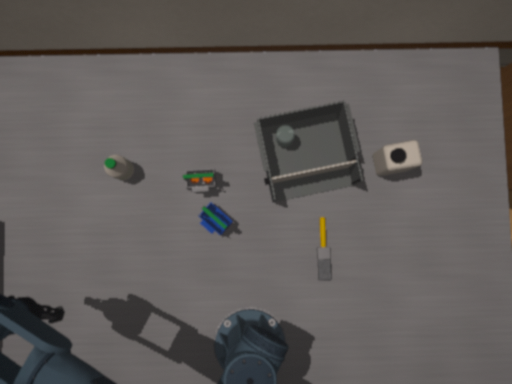

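View pics/wrist0.png

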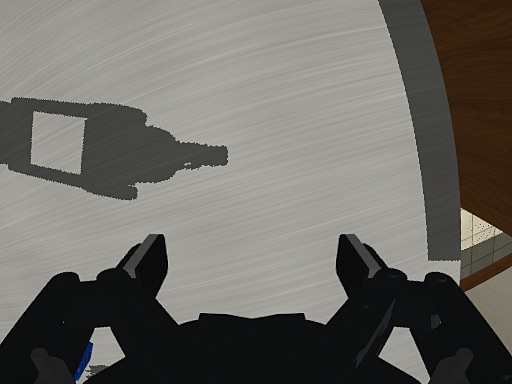

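Top shows the steel basket near (200,180), its green bar at about (200,176), and the tub around (310,150) with its white panel from (273,180) to (357,165). The blue decoy is at (215,218). Side shows the same layout. I'll zoom in to measure edges.

```bash
cat > h.py <<'E'
import numpy as np,cv2
from bench import status,cams,ctrl
from scipy.spatial.transform import Rotation as R
def f(i): return 192/np.tan(np.radians(i['fovy'])/2)
def ray(n,u,v,T=None):
    i=cams.camera_info(n);x=(u-i['cx'])/f(i);y=(v-i['cy'])/f(i)
    if n=='wrist':
        r=np.hypot(x,y);d=np.array([np.sin(r)*x/r,np.sin(r)*y/r,np.cos(r)]);M=T@i['mount']
    else:
        d=np.array([x,y,1.]);d/=np.linalg.norm(d);M=i['world_from_camera']
    return M[:3,3],M[:3,:3]@d
def onz(n,u,v,z,T=None):
    c,d=ray(n,u,v,T);return c+d*(z-c[2])/d[2]
def tool(o=None):
    o=o or status.get_obs();T=np.eye(4);T[:3,3]=o['eef_pos'];T[:3,:3]=R.from_quat(np.roll(o['eef_rot'],-1)).as_matrix();return T
def proj(n,p):
    i=cams.camera_info(n);q=np.linalg.inv(i['world_from_camera'])@np.append(p,1);return f(i)*q[:2]/q[2]+[i['cx'],i['cy']]
def crop(src,dst,x0,y0,x1,y1,s):
    im=cv2.imread(src)[y0:y1,x0:x1];cv2.imwrite(dst,cv2.resize(im,None,fx=s,fy=s,interpolation=cv2.INTER_NEAREST))
def green(im,lo=(40,90,40),hi=(80,255,255)): # im BGR
    return cv2.inRange(cv2.cvtColor(im,cv2.COLOR_BGR2HSV),lo,hi)
E
python3 - <<'E'
from h import *
crop('pics/top0.png','pics/top0b.png',170,90,370,215,4)
crop('pics/side0.png','pics/side0b.png',190,140,390,280,4)
for n in ['top','side']:
    im=cv2.imread(f'pics/{n}0.png');m=green(im);k,l,s,c=cv2.connectedComponentsWithStats(m)
    for j in range(1,k):
        if s[j,4]>15:
            pts=np.argwhere(l==j)[:,::-1].astype(np.float32);r=cv2.minAreaRect(pts)
            print(n,s[j],c[j],r,onz(n,*c[j],.13))
E
```

```text
top [105 158  11  10  82] [109.97560976 162.87804878] ((110.0, 162.5), (9.0, 10.0), 90.0) [0.5669081  0.40483396 0.13      ]
top [183 173  31   6 127] [197.90551181 175.19685039] ((197.96624755859375, 175.11163330078125), (4.374795436859131, 30.147104263305664), 85.03025817871094) [0.52473236 0.1431706  0.13      ]
top [202 207  25  21 100] [213.   216.15] ((213.94451904296875, 217.55873107910156), (30.494163513183594, 4.281299591064453), 43.36341857910156) [0.40182823 0.09986703 0.13      ]
side [216 120   7   6  34] [219.         122.41176471] ((219.0, 122.5), (5.0, 6.0), 90.0) [0.58408736 0.44021398 0.13      ]
side [235 155  14  13  63] [241.23809524 160.85714286] ((241.13111877441406, 160.942626953125), (17.028905868530273, 3.841106414794922), 39.80556869506836) [0.52068769 0.13738543 0.13      ]
side [211 170  10  17  68] [215.63235294 178.29411765] ((215.6000213623047, 178.3000030517578), (4.0249223709106445, 17.8885440826416), 26.56505012512207) [0.39626962 0.08897715 0.13      ]
```

View pics/top0b.png

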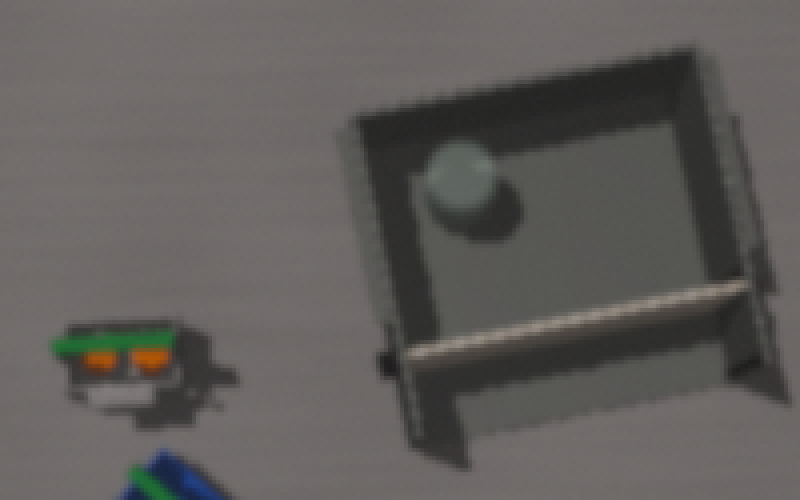

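View pics/side0b.png

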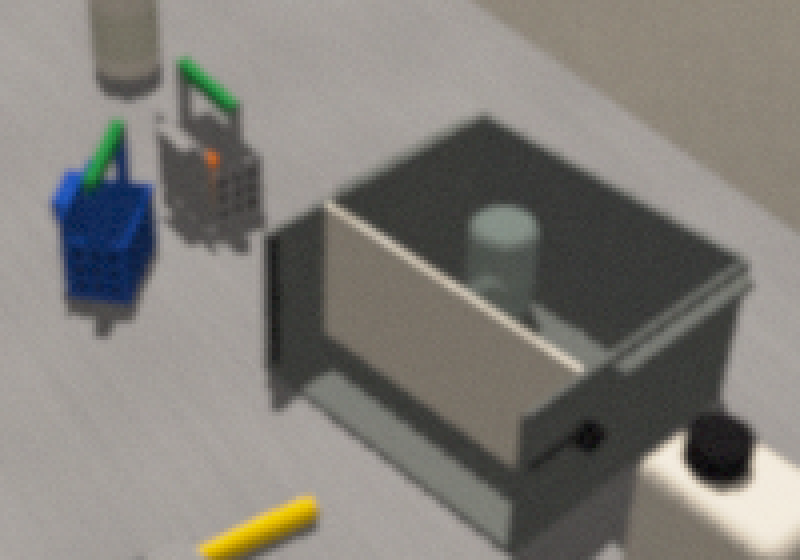

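```bash
python3 - <<'E'
from h import *
im=cv2.imread('pics/top0.png');m=green(im);k,l,s,c=cv2.connectedComponentsWithStats(m)
for n,box in [('top',(173,158)),('side',None)]:
    im=cv2.imread(f'pics/{n}0.png');m=green(im)
    sub=np.zeros_like(m)
    if n=='top': sub[165:185,175:222]=m[165:185,175:222]
    else: sub[150:172,230:255]=m[150:172,230:255]
    p=np.argwhere(sub)[:,::-1]
    vx,vy,x0,y0=cv2.fitLine(p.astype(np.float32),cv2.DIST_L2,0,.01,.01).ravel()
    t=(p-[x0,y0])@[vx,vy]
    for e in (t.min(),t.max()): print(n,onz(n,x0+vx*e,y0+vy*e,.128))
    print(n,x0,y0,onz(n,x0,y0,.128))
# triangulate bar centre
c1,d1=ray('top',197.9,175.2);c2,d2=ray('side',241.2,160.9)
A=np.c_[d1,-d2];t=np.linalg.lstsq(A,c2-c1,rcond=None)[0];print('tri',c1+t[0]*d1,c2+t[1]*d2)
# panel brightness in top
im=cv2.imread('pics/top0.png').astype(float).sum(2)
P=[]
for u in range(276,354,3):
    vc=179+(u-271.25)*(161.5-179)/(357-271.25)
    v=np.arange(int(vc)-4,int(vc)+6);w=np.clip(im[v,u]-330,0,None)
    if w.sum()>0: P.append((u+.0,(w*v).sum()/w.sum()))
P=np.array(P,np.float32)
vx,vy,x0,y0=cv2.fitLine(P,cv2.DIST_HUBER,0,.01,.01).ravel();print(vx,vy,x0,y0)
a=onz('top',x0-40*vx,y0-40*vy,.14);b=onz('top',x0+40*vx,y0+40*vy,.14)
print('panel',a,b,'yaw',np.degrees(np.arctan2(*(a-b)[:2])))
# tub corners (z .14): far left, far right, guesses
for q in [(260,119),(347,102),(257+2,119),(275,200),(362,180),(271.25,179),(357,161.5)]: print(q,onz('top',*q,.14))
for q in [(190+325/4,140+205/4),(190+582/4,140+372/4)]: print('side panel ends',q,onz('side',*q,.14))
# lip/bin
for q in [(187+.0,170.5),(216,170.5),(192,193),(209,190)]: print('bin',q,onz('top',*q,.065 if q[1]<180 else .085))
E
```

```text
top [0.52247746 0.18800465 0.128     ]
top [0.52747136 0.09828193 0.128     ]
top 197.90552 175.19685 [0.52496142 0.1433766  0.128     ]
side [0.52009723 0.18492708 0.128     ]
side [0.5240737 0.0974761 0.128    ]
side 241.2381 160.85715 [0.5221338 0.1401381 0.128    ]
tri [0.52530121 0.14370699 0.12495355] [0.52414004 0.14426172 0.12487771]
0.97941655 -0.20184952 320.1 167.84091
panel [ 0.51656519 -0.10376864  0.14      ] [ 0.56028722 -0.33840819  0.14      ] yaw -10.555270001892818
(260, 119) [ 0.6891628  -0.04544645  0.14      ]
(347, 102) [ 0.73615527 -0.30822777  0.14      ]
(259, 119) [ 0.68921926 -0.04245249  0.14      ]
(275, 200) [ 0.44539178 -0.08445771  0.14      ]
(362, 180) [ 0.49959563 -0.34415223  0.14      ]
(271.25, 179) [ 0.50794066 -0.07485823  0.14      ]
(357, 161.5) [ 0.55521895 -0.33141701  0.14      ]
side panel ends (271.25, 191.25) [ 0.50838114 -0.07973468  0.14      ]
side panel ends (335.5, 233.0) [ 0.55680322 -0.33345869  0.14      ]
bin (187.0, 170.5) [0.54756742 0.18363337 0.065     ]
bin (216, 170.5) [0.54578397 0.09337647 0.065     ]
bin (192, 193) [0.47539153 0.16648204 0.085     ]
bin (209, 190) [0.48356548 0.11434171 0.085     ]
```

```bash
cat >> h.py <<'E'
def togo(p,yaw_y):
    T=tool();l=T[:3,:3].T@(np.array(p)-T[:3,3])*100
    a=np.radians(yaw_y);Y=np.array([np.cos(a),np.sin(a),0]);Z=np.array([0,0,-1.]);X=np.cross(Y,Z)
    r=R.from_matrix(T[:3,:3].T@np.c_[X,Y,Z]).as_rotvec(degrees=True)
    print('linear',l.round(2),'rot',r.round(2))
E
python3 -c "
from h import *
togo([.5245,.143,.25],3)"
```

```text
linear [-45.87 -28.26  -1.92] rot [-8.000e-02  3.000e-02  6.977e+01]
```

```bash
python3 -m handwheel '[{"grip":8.5,"linear":[-45.87,-28.26,-1.92],"rotation":[-0.08,0.03,69.77]},{"grip":8.5,"linear":[-45.87,-28.26,-1.92],"rotation":[-0.08,0.03,69.77]},{"grip":8.5,"linear":[-45.87,-28.26,-1.92],"rotation":[-0.08,0.03,69.77]},{"grip":8.5,"linear":[-45.87,-28.26,-1.92],"rotation":[-0.08,0.03,69.77]},{"grip":8.5,"linear":[-45.87,-28.26,-1.92],"rotation":[-0.08,0.03,69.77]},{"grip":8.5,"linear":[-45.87,-28.26,-1.92],"rotation":[-0.08,0.03,69.77]},{"grip":8.5,"linear":[-45.87,-28.26,-1.92],"rotation":[-0.08,0.03,69.77]},{"grip":8.5,"linear":[-45.87,-28.26,-1.92],"rotation":[-0.08,0.03,69.77]},{"grip":8.5,"linear":[-45.87,-28.26,-1.92],"rotation":[-0.08,0.03,69.77]},{"grip":8.5,"linear":[-45.87,-28.26,-1.92],"rotation":[-0.08,0.03,69.77]},{"grip":8.5,"linear":[-45.87,-28.26,-1.92],"rotation":[-0.08,0.03,69.77]},{"grip":8.5,"linear":[-45.87,-28.26,-1.92],"rotation":[-0.08,0.03,69.77]}]'
python3 -c "
from h import *
togo([.5245,.143,.25],3)"
```

```text
time_s: 1.15
eef_pos: [0.4999, 0.1709, 0.249]
eef_rot: [-0.0, 0.689, 0.725, 0.001]
wrist_force: [0.7, -0.2, 0.3]
opening: 0.998
linear [-2.92  2.32 -0.1 ] rot [ 0.04 -0.07 -0.04]
```

```bash
python3 -m handwheel '[{"grip":8.5,"linear":[-2.9,2.3,-0.1],"rotation":[0,0,0]},{"grip":8.5,"linear":[-2.9,2.3,-0.1],"rotation":[0,0,0]},{"grip":8.5,"linear":[-2.9,2.3,-0.1],"rotation":[0,0,0]},{"grip":8.5,"linear":[-2.9,2.3,-0.1],"rotation":[0,0,0]}]'
python3 - <<'E'
from h import *
o=status.get_obs();T=tool(o);print(T[:3,3])
for n in ['wrist','top']:
    cv2.imwrite(f'pics/{n}1.png',cams.camera(n)[:,:,::-1])
im=cv2.imread('pics/wrist1.png');m=green(im);k,l,s,c=cv2.connectedComponentsWithStats(m)
for j in range(1,k):
    if s[j,4]>40:
        print(s[j],c[j],onz('wrist',*c[j],.13,T))
        p=np.argwhere(l==j)[:,::-1]
        for q in (p[p[:,0].argmin()],p[p[:,0].argmax()],p[p[:,1].argmin()],p[p[:,1].argmax()]): print(q,onz('wrist',*q,.13,T))
E
```

```text
time_s: 1.48
eef_pos: [0.5229, 0.1452, 0.2495]
eef_rot: [-0.001, 0.689, 0.725, 0.0]
wrist_force: [-0.3, 0.2, -0.9]
opening: 0.994
[0.52291024 0.14523691 0.24953548]
[ 247  135   14   98 1248] [253.42788462 183.08173077] [0.52482976 0.14668065 0.13      ]
[247 158] [0.51790152 0.16938846 0.13      ]
[260 136] [0.52836745 0.18964829 0.13      ]
[250 135] [0.51953705 0.1900716  0.13      ]
[249 232] [0.5231542  0.09838815 0.13      ]
[102 190  56  64 880] [129.72727273 221.26590909] [0.40308436 0.10136478 0.13      ]
[102 246] [0.36618819 0.0695865  0.13      ]
[157 196] [0.43393009 0.1295681  0.13      ]
[150 190] [0.42701235 0.13513666 0.13      ]
[108 253] [0.372535   0.06187919 0.13      ]
```

View pics/wrist1.png

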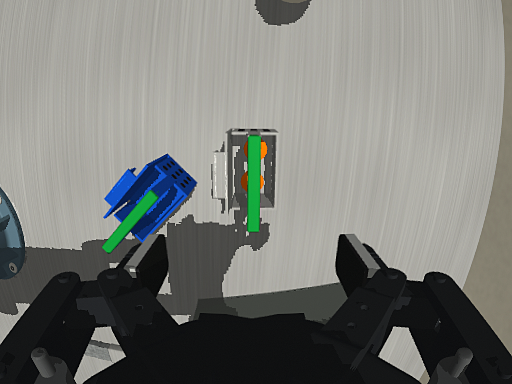

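The wrist view shows the green bar at (253,183), vertical in the picture, so it's square to the jaws and between the open fingers. The blue decoy is clear on the left. I'll descend.

```bash
python3 -m handwheel '[{"grip":8.5,"linear":[-0.1,0.15,2.5],"rotation":[0,0,0]},{"grip":8.5,"linear":[-0.1,0.15,5],"rotation":[0,0,0]},{"grip":8.5,"linear":[-0.1,0.15,7.5],"rotation":[0,0,0]},{"grip":8.5,"linear":[-0.1,0.15,10],"rotation":[0,0,0]},{"grip":8.5,"linear":[-0.1,0.15,12],"rotation":[0,0,0]},{"grip":8.5,"linear":[-0.1,0.15,13.5],"rotation":[0,0,0]},{"grip":8.5,"linear":[-0.1,0.15,14.5],"rotation":[0,0,0]},{"grip":8.5,"linear":[-0.1,0.15,14.6],"rotation":[0,0,0]},{"grip":8.5,"linear":[-0.1,0.15,14.6],"rotation":[0,0,0]},{"grip":8.5,"linear":[-0.1,0.15,14.6],"rotation":[0,0,0]}]'
python3 - <<'E'
from h import *
cv2.imwrite(f'pics/w2.png',cams.camera('wrist')[:,:,::-1])
E
```

```text
time_s: 2.42
eef_pos: [0.5258, 0.1448, 0.1052]
eef_rot: [0.0, 0.688, 0.726, 0.001]
wrist_force: [-0.2, 0.9, -0.4]
opening: 0.994
```

View pics/w2.png

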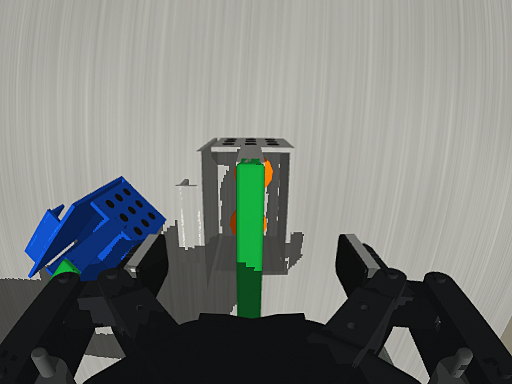

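The bar at (250,240) is centred between the pads. Closing.

```bash
python3 -m handwheel '[{"grip":3,"linear":[0,0,0.2],"rotation":[0,0,0]},{"grip":2,"linear":[0,0,0.2],"rotation":[0,0,0]},{"grip":1.5,"linear":[0,0,0.2],"rotation":[0,0,0]},{"grip":1,"linear":[0,0,0.2],"rotation":[0,0,0]},{"grip":0.5,"linear":[0,0,0.2],"rotation":[0,0,0]},{"grip":0,"linear":[0,0,0.2],"rotation":[0,0,0]},{"grip":0,"linear":[0,0,0.2],"rotation":[0,0,0]},{"grip":0,"linear":[0,0,0.2],"rotation":[0,0,0]},{"grip":0,"linear":[0,0,0.2],"rotation":[0,0,0]},{"grip":0,"linear":[0,0,0.2],"rotation":[0,0,0]},{"grip":0,"linear":[0,0,0.2],"rotation":[0,0,0]},{"grip":0,"linear":[0,0,0.2],"rotation":[0,0,0]}]'
```

```text
time_s: 3.47
eef_pos: [0.5252, 0.1442, 0.1022]
eef_rot: [-0.0, 0.688, 0.725, 0.001]
wrist_force: [-1.6, -2.4, 3.2]
opening: 0.13
```

```bash
python3 -m handwheel '[{"grip":0,"linear":[0,0,-0.5],"rotation":[0,0,0]},{"grip":0,"linear":[0,0,-1.5],"rotation":[0,0,0]},{"grip":0,"linear":[0,0,-3],"rotation":[0,0,0]},{"grip":0,"linear":[0,0,-5],"rotation":[0,0,0]},{"grip":0,"linear":[0,0,-7],"rotation":[0,0,0]},{"grip":0,"linear":[0,0,-9.5],"rotation":[0,0,0]},{"grip":0,"linear":[0,0,-12],"rotation":[0,0,0]},{"grip":0,"linear":[0,0,-14.5],"rotation":[0,0,0]},{"grip":0,"linear":[0,0,-17],"rotation":[0,0,0]},{"grip":0,"linear":[0,0,-19],"rotation":[0,0,0]},{"grip":0,"linear":[0,0,-20],"rotation":[0,0,0]},{"grip":0,"linear":[0,0,-20],"rotation":[0,0,0]}]'
python3 - <<'E'
from h import *
cv2.imwrite(f'pics/w3.png',cams.camera('wrist')[:,:,::-1])
im=cams.camera('side')[:,:,::-1];cv2.imwrite(f'pics/s3.png',im)
crop('pics/s3.png','pics/s3b.png',180,90,380,240,4)
print(status.get_obs()['wrist_force'])
E
```

```text
time_s: 4.47
eef_pos: [0.5261, 0.1443, 0.305]
eef_rot: [0.002, 0.688, 0.725, 0.003]
wrist_force: [0.4, -0.4, -4.8]
opening: 0.126
[ 0.03521839 -0.31093462 -5.47601263]
```

View pics/w3.png

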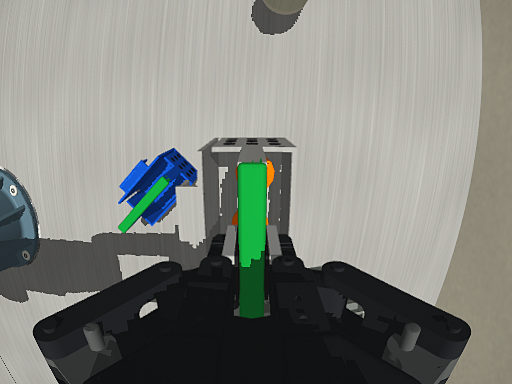

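View pics/s3b.png

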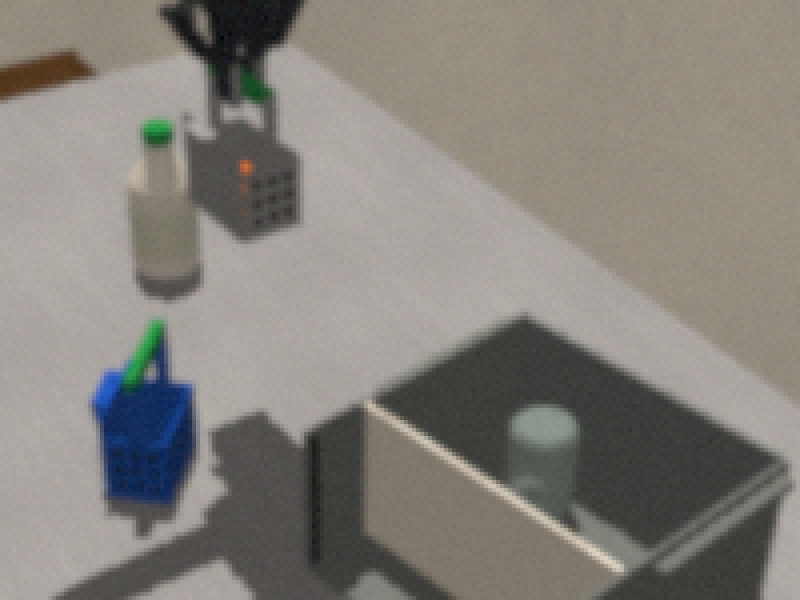

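Basket is held upright with the stoppers in (orange at (265,175) in the wrist view) and clear of the bench. Next: the jar and tub geometry.

```bash
python3 - <<'E'
from h import *
a=np.radians(10.5);X=np.array([np.cos(a),np.sin(a)]);Y=np.array([-X[1],X[0]])
c=np.array([.593,-.197])
j=onz('top',170+463/4,90+175/4,.094)[:2];print('jar',j,(j-c)@X,(j-c)@Y)
print('jar side',onz('side',190+505/4,140+225/4,.094))
bs=c-0.062*X+(.03475+.02)*X-0.02*Y
print('basket hover',bs);togo([*bs,.305],10.5)
E
```

```text
jar [ 0.65195692 -0.12490885] 0.07110725182171788 0.06013992863604777
jar side [ 0.65178882 -0.12854158  0.094     ]
basket hover [ 0.58951611 -0.21798631]
linear [-36.5    4.59  -0.43] rot [-0.01 -0.07 -7.5 ]
```

```bash
python3 -m handwheel '[{"grip":0,"linear":[-1,0.1,-0.1],"rotation":[0,0,-0.5]},{"grip":0,"linear":[-3,0.4,-0.4],"rotation":[0,0,-1]},{"grip":0,"linear":[-6,0.7,-0.4],"rotation":[0,0,-2]},{"grip":0,"linear":[-9,1.1,-0.4],"rotation":[0,0,-3]},{"grip":0,"linear":[-12,1.5,-0.4],"rotation":[0,0,-4]},{"grip":0,"linear":[-15,1.9,-0.4],"rotation":[0,0,-5]},{"grip":0,"linear":[-18,2.3,-0.4],"rotation":[0,0,-6]},{"grip":0,"linear":[-21,2.6,-0.4],"rotation":[0,0,-7]},{"grip":0,"linear":[-24,3,-0.4],"rotation":[0,0,-7.5]},{"grip":0,"linear":[-27,3.4,-0.4],"rotation":[0,0,-7.5]},{"grip":0,"linear":[-30,3.8,-0.4],"rotation":[0,0,-7.5]},{"grip":0,"linear":[-32.5,4.1,-0.4],"rotation":[0,0,-7.5]}]' && python3 -m handwheel '[{"grip":0,"linear":[-2,0,0],"rotation":[0,0,0]},{"grip":0,"linear":[-3,0,0],"rotation":[0,0,0]},{"grip":0,"linear":[-3.8,0,0],"rotation":[0,0,0]},{"grip":0,"linear":[-3.8,0,0],"rotation":[0,0,0]},{"grip":0,"linear":[-3.8,0,0],"rotation":[0,0,0]},{"grip":0,"linear":[-3.8,0,0],"rotation":[0,0,0]}]'
python3 - <<'E'
from h import *
o=status.get_obs();print(o['eef_pos'],o['eef_rot'])
for n in ['wrist','top','side']: cv2.imwrite(f'pics/{n}4.png',cams.camera(n)[:,:,::-1])
crop('pics/top4.png','pics/top4b.png',230,80,390,210,5)
crop('pics/side4.png','pics/side4b.png',230,120,390,270,4)
E
```

```text
time_s: 5.57
eef_pos: [0.5821, -0.18, 0.3027]
eef_rot: [-0.002, 0.64, 0.769, 0.0]
wrist_force: [-0.4, -0.1, -4.7]
opening: 0.128
time_s: 6.07
eef_pos: [0.5898, -0.2143, 0.3054]
eef_rot: [-0.001, 0.639, 0.769, 0.001]
wrist_force: [-0.0, 0.9, -4.5]
opening: 0.127
[ 0.5898015  -0.21430924  0.30542495] [-5.48880175e-04  6.39024302e-01  7.69185846e-01  8.79911202e-04]
```

View pics/wrist4.png

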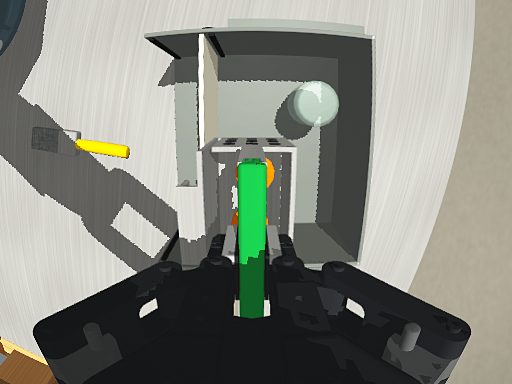

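View pics/side4b.png

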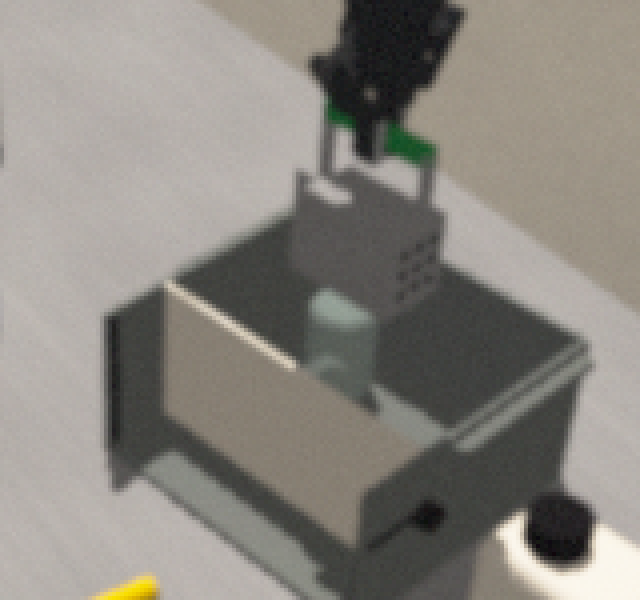

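View pics/top4b.png

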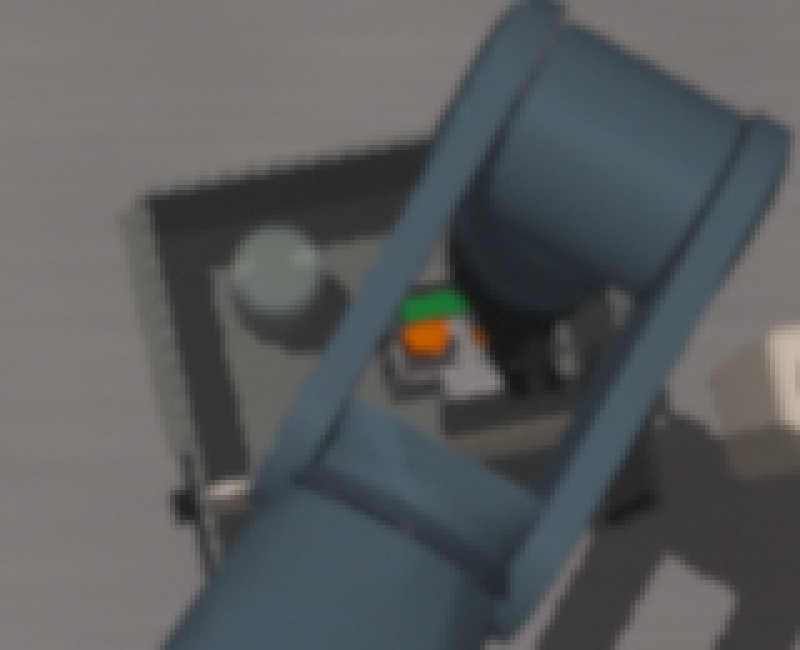

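```bash
python3 - <<'E'
from h import *
crop('pics/wrist4.png','pics/wrist4b.png',150,20,300,250,3) if False else crop('pics/wrist4.png','pics/wrist4b.png',160,20,300,165,4)
im=cv2.imread('pics/wrist4.png').astype(int).sum(2)
for v in range(40,160,12): print(v,im[v,190:224:1].tolist())
E
```

```text
40 [180, 181, 184, 180, 180, 179, 171, 135, 356, 765, 765, 765, 765, 597, 489, 501, 377, 312, 200, 176, 185, 41, 30, 45, 40, 41, 31, 76, 172, 188, 185, 181, 182, 183]
52 [182, 183, 180, 184, 181, 181, 171, 128, 412, 765, 765, 765, 765, 675, 466, 504, 506, 513, 492, 400, 388, 393, 400, 405, 423, 230, 173, 181, 66, 35, 41, 40, 26, 102]
64 [239, 241, 242, 244, 241, 245, 241, 213, 302, 765, 765, 765, 765, 715, 474, 502, 507, 509, 508, 509, 508, 512, 493, 379, 396, 398, 412, 343, 254, 244, 249, 249, 249, 249]
76 [239, 240, 240, 242, 240, 240, 229, 185, 538, 765, 765, 765, 765, 448, 502, 509, 509, 508, 509, 509, 508, 507, 509, 509, 511, 524, 495, 352, 224, 240, 249, 246, 244, 249]
88 [522, 523, 525, 526, 525, 548, 473, 458, 517, 765, 765, 765, 765, 734, 475, 503, 509, 511, 512, 510, 506, 510, 511, 510, 510, 511, 509, 502, 518, 541, 539, 539, 540, 541]
100 [520, 520, 523, 519, 524, 541, 414, 213, 279, 765, 765, 765, 765, 639, 487, 506, 512, 510, 509, 515, 512, 511, 512, 512, 511, 509, 510, 520, 534, 532, 532, 533, 533, 533]
112 [516, 512, 516, 515, 520, 525, 542, 524, 283, 754, 765, 764, 765, 757, 450, 509, 511, 512, 510, 510, 513, 511, 512, 512, 512, 513, 509, 510, 526, 524, 528, 528, 526, 527]
124 [516, 514, 515, 515, 516, 531, 463, 262, 141, 764, 765, 765, 765, 750, 528, 497, 509, 511, 512, 513, 513, 512, 515, 511, 512, 514, 513, 511, 519, 521, 523, 522, 520, 523]
136 [507, 506, 507, 505, 509, 509, 521, 550, 199, 432, 765, 765, 765, 765, 427, 510, 512, 513, 514, 515, 514, 513, 515, 517, 521, 521, 523, 522, 519, 514, 519, 524, 529, 530]
148 [503, 505, 503, 504, 506, 506, 518, 525, 132, 330, 749, 526, 324, 355, 362, 341, 325, 324, 321, 317, 304, 429, 641, 693, 678, 683, 691, 696, 689, 674, 672, 675, 676, 669]
```

View pics/wrist4b.png

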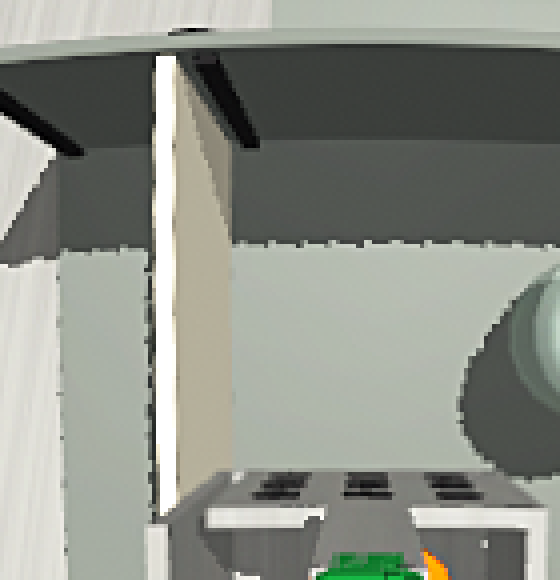

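```bash
python3 - <<'E'
from h import *
T=tool();P=[]
im=cv2.cvtColor(cv2.imread('pics/wrist4.png'),cv2.COLOR_BGR2GRAY).astype(float)
rows=[40,52,64,76,88,100,112,124,136]
A=[];B=[]
for v in rows:
    g=im[v]; l=198+np.argmax(g[198:203]>220); l=l-(g[l-1]-150)/(255-150)*(g[l-1]>150)-.5
    r=np.argmax(g[200:208]<225)+200; r=r-.5+max(0,(g[r]-168)/(255-168))
    A.append(onz('wrist',l,v,.14,T));B.append(onz('wrist',r,v,.14,T))
A=np.array(A);B=np.array(B)
for Q in (A,B):
    k=np.polyfit(Q[:,1],Q[:,0],1);print('yaw',np.degrees(np.arctan(-k[0])),'x at y=-.2:',np.polyval(k,-.2))
M=(A+B)/2;k=np.polyfit(M[:,1],M[:,0],1)
yaw=-np.arctan(k[0]);X=np.array([np.cos(yaw),np.sin(yaw)])
print(M[0],M[-1],'width mm',np.mean((B-A)[:,:2]@X)*1e3)
tx=T[:2,1];print('tool y yaw',np.degrees(np.arctan2(tx[1],tx[0])), 'T',T[:3,3])
# basket slot centre distance from panel mid now
p0=np.array([np.polyval(k,-.2),-.2])
print('lip minus panel (mm)',((T[:2,3]-p0)@X-.03475)*1e3)
# tub: inner end
# bottom of tilt
print('tool z',T[:3,2])
E
```

```text
yaw 10.514570821101591 x at y=-.2: 0.5319074577878382
yaw 10.470887126230656 x at y=-.2: 0.5369363673347943
[ 0.5126763  -0.08382543  0.14      ] [ 0.53155904 -0.18413933  0.14      ] width mm 4.995722691492958
tool y yaw 10.572142904700433 T [ 0.58994635 -0.21455235  0.30593604]
lip minus panel (mm) 17.195081904632357
tool z [ 9.74925484e-04  1.28091371e-03 -9.99998704e-01]
```

The rim measures 5.0 mm wide, 10.5° yaw, and the slot is about 17 mm inside the panel. I'll lower it inside the tub, keeping the down-turned leg above the rim.

```bash
python3 -m handwheel '[{"grip":0,"linear":[0,0,1],"rotation":[0,0,0]},{"grip":0,"linear":[0,0,2.5],"rotation":[0,0,0]},{"grip":0,"linear":[0,0,4],"rotation":[0,0,0]},{"grip":0,"linear":[0,0,5.5],"rotation":[0,0,0]},{"grip":0,"linear":[0,0,7],"rotation":[0,0,0]},{"grip":0,"linear":[0,0,8.5],"rotation":[0,0,0]},{"grip":0,"linear":[0,0,10],"rotation":[0,0,0]},{"grip":0,"linear":[0,0,11.2],"rotation":[0,0,0]},{"grip":0,"linear":[0,0,11.8],"rotation":[0,0,0]},{"grip":0,"linear":[0,0,12],"rotation":[0,0,0]},{"grip":0,"linear":[0,0,12],"rotation":[0,0,0]},{"grip":0,"linear":[0,0,12],"rotation":[0,0,0]}]'
python3 - <<'E'
from h import *
for n in ['wrist','side']: cv2.imwrite(f'pics/{n}5.png',cams.camera(n)[:,:,::-1])
crop('pics/side5.png','pics/side5b.png',230,120,390,270,4)
print(status.get_obs()['wrist_force'],tool()[:3,3])
E
```

```text
time_s: 7.22
eef_pos: [0.5904, -0.2158, 0.1865]
eef_rot: [0.001, 0.639, 0.769, 0.001]
wrist_force: [-0.9, 0.3, -3.9]
opening: 0.131
[ 0.06704714  0.7874134  -4.38881672] [ 0.5906037  -0.21591399  0.18693675]
```

View pics/wrist5.png

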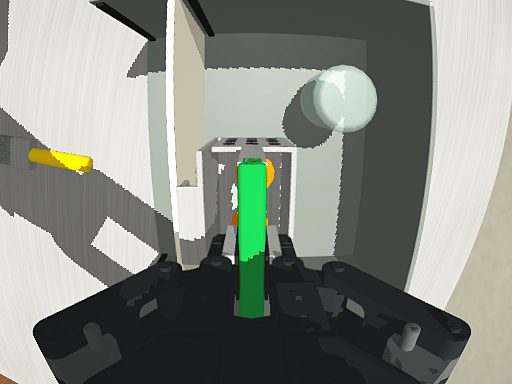

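View pics/side5b.png

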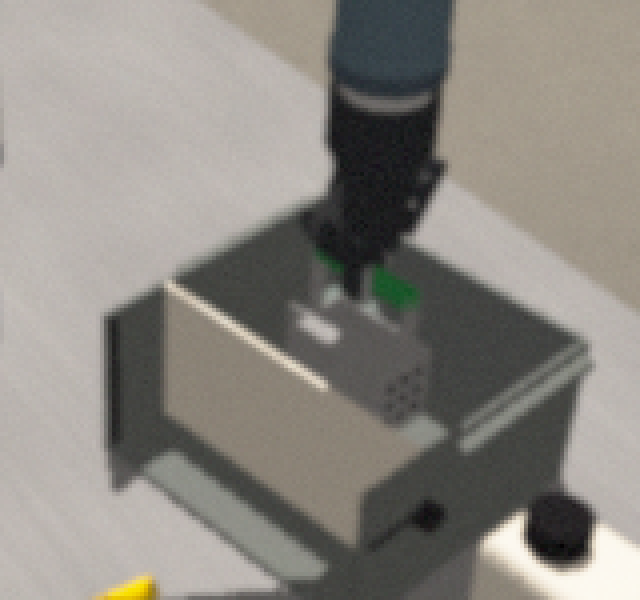

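Bin is inside the tub with the lip above and just inboard of the rim. The wrist view shows the lip at (188,200) and the rim at (170,100). Approaching the panel.

```bash
python3 -m handwheel '[{"grip":0,"linear":[0,-0.3,0],"rotation":[0,0,0]},{"grip":0,"linear":[0,-0.6,0],"rotation":[0,0,0]},{"grip":0,"linear":[0,-0.9,0],"rotation":[0,0,0]},{"grip":0,"linear":[0,-1.2,0],"rotation":[0,0,0]},{"grip":0,"linear":[0,-1.4,0],"rotation":[0,0,0]},{"grip":0,"linear":[0,-1.4,0],"rotation":[0,0,0]},{"grip":0,"linear":[0,-1.4,0],"rotation":[0,0,0]},{"grip":0,"linear":[0,-1.4,0],"rotation":[0,0,0]}]'
python3 - <<'E'
from h import *
o=status.get_obs();T=tool(o)
a=np.radians(10.5);X=np.array([np.cos(a),np.sin(a)]);p0=np.array([.53442,-.2])
print(o['wrist_force'],((T[:2,3]-p0)@X-.03475)*1e3)
cv2.imwrite(f'pics/w6.png',cams.camera('wrist')[:,:,::-1]);crop('pics/w6.png','pics/w6b.png',130,100,310,250,4)
E
```

```text
time_s: 7.98
eef_pos: [0.5763, -0.2182, 0.1858]
eef_rot: [0.0, 0.639, 0.769, 0.001]
wrist_force: [0.2, -0.4, -4.0]
opening: 0.127
[ 0.21244581 -0.35373989 -3.95747382] 3.0727353495034677
```

View pics/w6b.png

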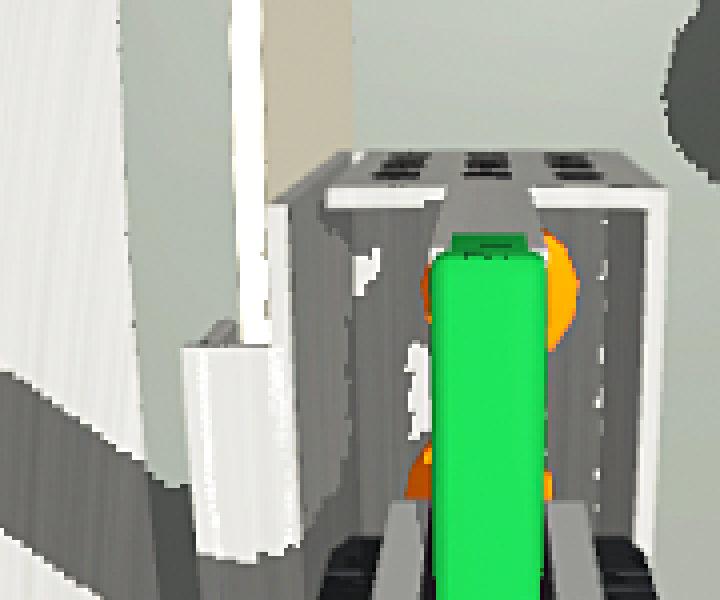

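```bash
python3 -m handwheel '[{"grip":0,"linear":[0,-0.05,0],"rotation":[0,0,0]},{"grip":0,"linear":[0,-0.1,0],"rotation":[0,0,0]},{"grip":0,"linear":[0,-0.15,0],"rotation":[0,0,0]},{"grip":0,"linear":[0,-0.2,0],"rotation":[0,0,0]},{"grip":0,"linear":[0,-0.25,0],"rotation":[0,0,0]},{"grip":0,"linear":[0,-0.3,0],"rotation":[0,0,0]},{"grip":0,"linear":[0,-0.3,0],"rotation":[0,0,0]},{"grip":0,"linear":[0,-0.3,0],"rotation":[0,0,0]}]'
python3 -m handwheel '[{"grip":0,"linear":[0,-0.04,0],"rotation":[0,0,0]},{"grip":0,"linear":[0,-0.08,0],"rotation":[0,0,0]},{"grip":0,"linear":[0,-0.08,0],"rotation":[0,0,0]}]'
python3 -m handwheel '[{"grip":0,"linear":[0,-0.03,0],"rotation":[0,0,0]},{"grip":0,"linear":[0,-0.06,0],"rotation":[0,0,0]},{"grip":0,"linear":[0,-0.06,0],"rotation":[0,0,0]}]'
cat >> h.py <<'E'
def rep():
    o=status.get_obs();T=tool(o);a=np.radians(10.5);X=np.array([np.cos(a),np.sin(a)]);p0=np.array([.53442,-.2])
    print('F along panel normal',o['wrist_force'][:2]@X,'Fz',o['wrist_force'][2],'torque',o['torque'].round(3),'slot off mm',((T[:2,3]-p0)@X-.03475)*1e3,'z',T[2,3])
E
python3 -c "
from h import *
rep()"
```

```text
time_s: 8.7
eef_pos: [0.5732, -0.2187, 0.1857]
eef_rot: [-0.0, 0.639, 0.769, 0.001]
wrist_force: [1.0, -0.6, -4.0]
opening: 0.131
time_s: 8.95
eef_pos: [0.5724, -0.2188, 0.1857]
eef_rot: [-0.0, 0.639, 0.769, 0.001]
wrist_force: [0.0, -0.6, -4.4]
opening: 0.127
time_s: 9.2
eef_pos: [0.5718, -0.2189, 0.1857]
eef_rot: [-0.0, 0.639, 0.769, 0.001]
wrist_force: [0.2, 0.2, -4.3]
opening: 0.131
F along panel normal 0.24607378695390872 Fz -4.290724586022516 torque [ 0.026 -0.03  -0.03 ] slot off mm -1.4311174017364245 z 0.1856996095217359
```

Predicted contact is at −1.75 mm. Feeling on in small steps.

```bash
python3 -m handwheel '[{"grip":0,"linear":[0,-0.03,0],"rotation":[0,0,0]},{"grip":0,"linear":[0,-0.06,0],"rotation":[0,0,0]},{"grip":0,"linear":[0,-0.06,0],"rotation":[0,0,0]}]'
python3 -c "
from h import *
rep()"
python3 -m handwheel '[{"grip":0,"linear":[0,-0.03,0],"rotation":[0,0,0]},{"grip":0,"linear":[0,-0.06,0],"rotation":[0,0,0]},{"grip":0,"linear":[0,-0.06,0],"rotation":[0,0,0]}]'
python3 -c "
from h import *
rep()"
```

```text
time_s: 9.45
eef_pos: [0.5712, -0.219, 0.1857]
eef_rot: [-0.0, 0.639, 0.769, 0.001]
wrist_force: [-0.8, 0.3, -4.3]
opening: 0.126
F along panel normal -0.7482236204497594 Fz -4.329165421700641 torque [ 0.026 -0.028  0.029] slot off mm -2.009730995593269 z 0.18569591308090772
time_s: 9.7
eef_pos: [0.5709, -0.2191, 0.1858]
eef_rot: [0.0, 0.639, 0.769, 0.001]
wrist_force: [1.0, 0.2, -3.9]
opening: 0.128
F along panel normal 0.9976809947578577 Fz -3.910572569542491 torque [ 0.075 -0.304  0.005] slot off mm -2.317941035409374 z 0.18581585740904705
```

```bash
python3 -m handwheel '[{"grip":0,"linear":[0,-0.03,0],"rotation":[0,0,0]},{"grip":0,"linear":[0,-0.05,0],"rotation":[0,0,0]},{"grip":0,"linear":[0,-0.05,0],"rotation":[0,0,0]}]'
python3 -c "
from h import *
rep()"
```

```text
time_s: 9.95
eef_pos: [0.5706, -0.2191, 0.1859]
eef_rot: [0.0, 0.639, 0.769, 0.001]
wrist_force: [2.6, 1.6, -5.1]
opening: 0.126
F along panel normal 2.88000588925583 Fz -5.1090315577497325 torque [ 0.186 -0.652  0.166] slot off mm -2.646313785054172 z 0.18589290930198002
```

Contact with the panel is confirmed (2.9 N, moment rising) at about −2.2 mm. Backing off to centre the slot, with the slot centre about 1.75 mm from contact.

```bash
python3 -m handwheel '[{"grip":0,"linear":[0,0.1,0],"rotation":[0,0,0]},{"grip":0,"linear":[0,0.2,0],"rotation":[0,0,0]},{"grip":0,"linear":[0,0.26,0],"rotation":[0,0,0]},{"grip":0,"linear":[0,0.26,0],"rotation":[0,0,0]},{"grip":0,"linear":[0,0.26,0],"rotation":[0,0,0]}]'
python3 - <<'E'
from h import *
rep()
for n in ['wrist','side']: cv2.imwrite(f'pics/{n}7.png',cams.camera(n)[:,:,::-1])
crop('pics/wrist7.png','pics/w7b.png',130,100,310,250,4)
crop('pics/side7.png','pics/s7b.png',270,170,370,250,7)
E
```

```text
time_s: 10.37
eef_pos: [0.5725, -0.2188, 0.1855]
eef_rot: [-0.0, 0.64, 0.769, 0.001]
wrist_force: [-0.7, 0.0, -4.4]
opening: 0.13
F along panel normal -0.7283341255130582 Fz -4.434253122357016 torque [ 0.006  0.037 -0.036] slot off mm -0.7191570978020839 z 0.1854802086346686
```

View pics/w7b.png

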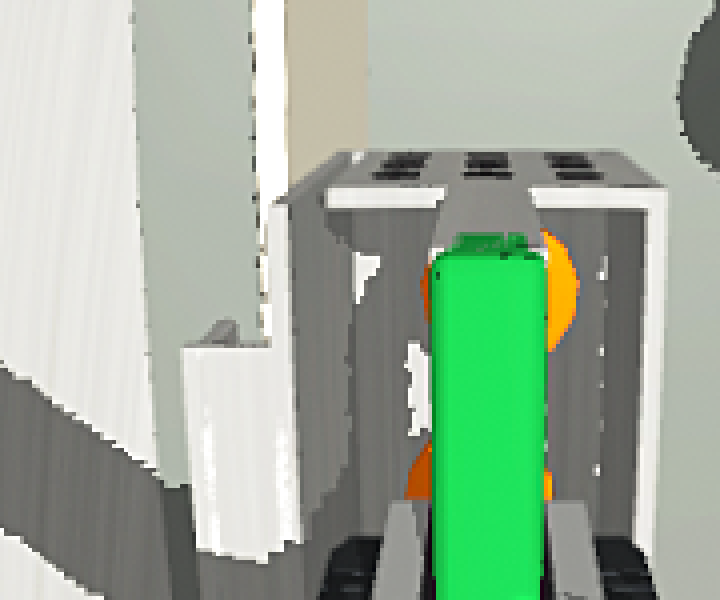

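View pics/s7b.png

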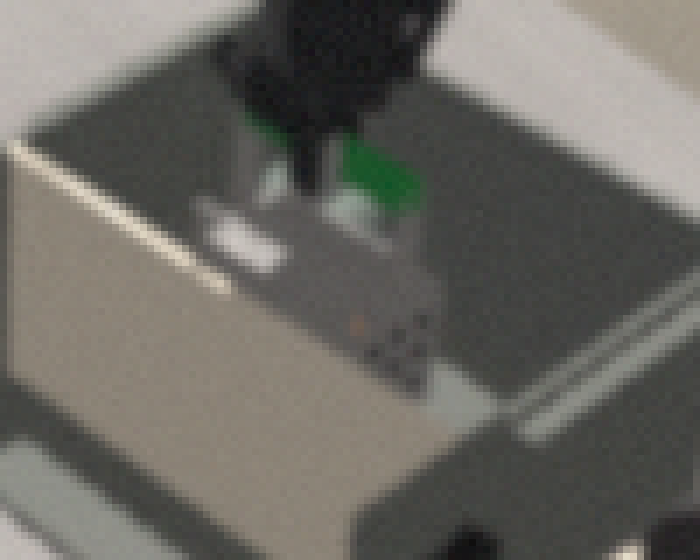

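The lip sits over the rim: in the wrist crop the leg is outside at (190,350) and the plate inside at (280,210). Lowering in small steps and watching force.

```bash
python3 -m handwheel '[{"grip":0,"linear":[0,0,0.2],"rotation":[0,0,0]},{"grip":0,"linear":[0,0,0.4],"rotation":[0,0,0]},{"grip":0,"linear":[0,0,0.6],"rotation":[0,0,0]},{"grip":0,"linear":[0,0,0.75],"rotation":[0,0,0]},{"grip":0,"linear":[0,0,0.85],"rotation":[0,0,0]},{"grip":0,"linear":[0,0,0.85],"rotation":[0,0,0]}]'
python3 -c "
from h import *
rep()"
python3 -m handwheel '[{"grip":0,"linear":[0,0,0.1],"rotation":[0,0,0]},{"grip":0,"linear":[0,0,0.2],"rotation":[0,0,0]},{"grip":0,"linear":[0,0,0.2],"rotation":[0,0,0]}]'
python3 -c "
from h import *
rep()"
```

```text
time_s: 10.97
eef_pos: [0.5725, -0.2186, 0.1767]
eef_rot: [-0.0, 0.639, 0.769, 0.001]
wrist_force: [-0.5, 0.0, -4.4]
opening: 0.131
F along panel normal -0.44201107111596466 Fz -4.409277312119688 torque [ 0.025 -0.01   0.022] slot off mm -0.6562943158948329 z 0.17674450677787695
time_s: 11.22
eef_pos: [0.5727, -0.2187, 0.175]
eef_rot: [-0.0, 0.639, 0.769, 0.001]
wrist_force: [-0.2, 0.2, -4.9]
opening: 0.128
F along panel normal -0.1924869875834505 Fz -4.898640543979357 torque [ 0.015 -0.009  0.002] slot off mm -0.5412769394862806 z 0.17501761063964674
```

```bash
python3 -m handwheel '[{"grip":0,"linear":[0,0,0.1],"rotation":[0,0,0]},{"grip":0,"linear":[0,0,0.2],"rotation":[0,0,0]},{"grip":0,"linear":[0,0,0.3],"rotation":[0,0,0]},{"grip":0,"linear":[0,0,0.3],"rotation":[0,0,0]}]'
python3 -c "
from h import *
rep()"
python3 -m handwheel '[{"grip":0,"linear":[0,0,0.1],"rotation":[0,0,0]},{"grip":0,"linear":[0,0,0.2],"rotation":[0,0,0]},{"grip":0,"linear":[0,0,0.3],"rotation":[0,0,0]},{"grip":0,"linear":[0,0,0.4],"rotation":[0,0,0]},{"grip":0,"linear":[0,0,0.4],"rotation":[0,0,0]}]'
python3 -c "
from h import *
rep()"
```

```text
time_s: 11.55
eef_pos: [0.5726, -0.2186, 0.1719]
eef_rot: [-0.0, 0.639, 0.769, 0.001]
wrist_force: [-0.1, -0.7, -4.1]
opening: 0.13
F along panel normal -0.2154269516780438 Fz -4.069504995333902 torque [-0.019  0.008  0.012] slot off mm -0.5995835906918573 z 0.17188190485325106
time_s: 11.97
eef_pos: [0.5726, -0.2186, 0.1679]
eef_rot: [-0.0, 0.639, 0.769, 0.001]
wrist_force: [-0.6, 1.4, -4.6]
opening: 0.127
F along panel normal -0.36045323990395267 Fz -4.604960506449807 torque [-0.031 -0.02  -0.028] slot off mm -0.5664590679876624 z 0.16788486047476125
```

```bash
python3 -m handwheel '[{"grip":0,"linear":[0,0,0.1],"rotation":[0,0,0]},{"grip":0,"linear":[0,0,0.2],"rotation":[0,0,0]},{"grip":0,"linear":[0,0,0.3],"rotation":[0,0,0]},{"grip":0,"linear":[0,0,0.4],"rotation":[0,0,0]},{"grip":0,"linear":[0,0,0.5],"rotation":[0,0,0]},{"grip":0,"linear":[0,0,0.5],"rotation":[0,0,0]}]'
python3 -c "
from h import *
rep()"
python3 -m handwheel '[{"grip":0,"linear":[0,0,0.05],"rotation":[0,0,0]},{"grip":0,"linear":[0,0,0.1],"rotation":[0,0,0]},{"grip":0,"linear":[0,0,0.1],"rotation":[0,0,0]}]'
python3 -c "
from h import *
rep()"
python3 -m handwheel '[{"grip":0,"linear":[0,0,0.05],"rotation":[0,0,0]},{"grip":0,"linear":[0,0,0.1],"rotation":[0,0,0]},{"grip":0,"linear":[0,0,0.1],"rotation":[0,0,0]}]'
python3 -c "
from h import *
rep()"
```

```text
time_s: 12.47
eef_pos: [0.5726, -0.2186, 0.1629]
eef_rot: [-0.0, 0.639, 0.769, 0.001]
wrist_force: [-0.1, 0.4, -3.8]
opening: 0.132
F along panel normal -0.007339012356114147 Fz -3.8415940504277217 torque [ 0.004 -0.019 -0.026] slot off mm -0.5866775418907413 z 0.1628714686747379
time_s: 12.72
eef_pos: [0.5727, -0.2187, 0.1621]
eef_rot: [-0.0, 0.639, 0.769, 0.001]
wrist_force: [-0.3, -0.3, -4.6]
opening: 0.126
F along panel normal -0.35830088609810146 Fz -4.609753021494436 torque [-0.034  0.026 -0.01 ] slot off mm -0.49032627321250744 z 0.1621183370827973
time_s: 12.97
eef_pos: [0.5727, -0.2187, 0.1611]
eef_rot: [-0.0, 0.639, 0.769, 0.001]
wrist_force: [0.3, -0.4, -4.0]
opening: 0.131
F along panel normal 0.20165033288372983 Fz -4.031645343013658 torque [-0.034  0.01  -0.02 ] slot off mm -0.5030568458226705 z 0.16108409384281552
```

```bash
python3 -m handwheel '[{"grip":0,"linear":[0,0,0.03],"rotation":[0,0,0]},{"grip":0,"linear":[0,0,0.05],"rotation":[0,0,0]},{"grip":0,"linear":[0,0,0.05],"rotation":[0,0,0]}]'
python3 -c "
from h import *
rep()"
python3 -m handwheel '[{"grip":0,"linear":[0,0,0.03],"rotation":[0,0,0]},{"grip":0,"linear":[0,0,0.05],"rotation":[0,0,0]},{"grip":0,"linear":[0,0,0.05],"rotation":[0,0,0]}]'
python3 -c "
from h import *
rep()"

```

```text
time_s: 13.22
eef_pos: [0.5727, -0.2187, 0.1606]
eef_rot: [-0.0, 0.639, 0.769, 0.001]
wrist_force: [-0.1, 0.5, -5.3]
opening: 0.129
F along panel normal 0.037270121204513576 Fz -5.283458413818155 torque [ 0.001 -0.058  0.026] slot off mm -0.4896667828987594 z 0.16063338055951631
time_s: 13.47
eef_pos: [0.5728, -0.2187, 0.1602]
eef_rot: [-0.0, 0.639, 0.769, 0.001]
wrist_force: [0.9, -0.2, -4.3]
opening: 0.13
F along panel normal 0.8259612065311724 Fz -4.30935412625209 torque [-0.01  -0.002  0.015] slot off mm -0.42100744309388205 z 0.1602071162029107
```

```bash
python3 -m handwheel '[{"grip":0,"linear":[0,0,0.03],"rotation":[0,0,0]},{"grip":0,"linear":[0,0,0.05],"rotation":[0,0,0]},{"grip":0,"linear":[0,0,0.05],"rotation":[0,0,0]}]'
python3 -c "
from h import *
rep()"
python3 -m handwheel '[{"grip":0,"linear":[0,0,0.03],"rotation":[0,0,0]},{"grip":0,"linear":[0,0,0.04],"rotation":[0,0,0]},{"grip":0,"linear":[0,0,0.04],"rotation":[0,0,0]}]'
python3 -c "
from h import *
rep()"

```

```text
time_s: 13.72
eef_pos: [0.5729, -0.2187, 0.1601]
eef_rot: [0.0, 0.639, 0.769, 0.001]
wrist_force: [-0.4, 1.0, -0.8]
opening: 0.13
F along panel normal -0.21324832709937586 Fz -0.8427041988247179 torque [ 0.092  0.136 -0.034] slot off mm -0.33503408196726425 z 0.16006046772308827
time_s: 13.97
eef_pos: [0.5731, -0.2188, 0.1599]
eef_rot: [0.0, 0.639, 0.769, 0.001]
wrist_force: [-0.9, 1.3, 2.5]
opening: 0.128
F along panel normal -0.642843156744144 Fz 2.453835771127513 torque [0.274 0.381 0.012] slot off mm -0.17914542370511127 z 0.15994421568034958
```

Roof is seated: Fz went from −4.3 to +2.5 N at the expected 0.160 m, about 7 N of pressing. I'll ease off 0.5 mm, look, then open gently.

```bash
python3 -m handwheel '[{"grip":0,"linear":[0,0,-0.03],"rotation":[0,0,0]},{"grip":0,"linear":[0,0,-0.05],"rotation":[0,0,0]},{"grip":0,"linear":[0,0,-0.05],"rotation":[0,0,0]}]'
python3 - <<'E'
from h import *
rep()
for n in ['wrist','side']: cv2.imwrite(f'pics/{n}8.png',cams.camera(n)[:,:,::-1])
crop('pics/wrist8.png','pics/w8b.png',130,100,310,250,4)
crop('pics/side8.png','pics/s8b.png',270,170,370,250,7)
E
```

```text
time_s: 14.22
eef_pos: [0.573, -0.2187, 0.16]
eef_rot: [0.0, 0.639, 0.769, 0.001]
wrist_force: [-0.1, 1.5, 1.4]
opening: 0.129
F along panel normal 0.12731608715236933 Fz 1.4153045281267964 torque [ 0.196  0.169 -0.022] slot off mm -0.2439908054349127 z 0.15999670945516906
```

View pics/w8b.png

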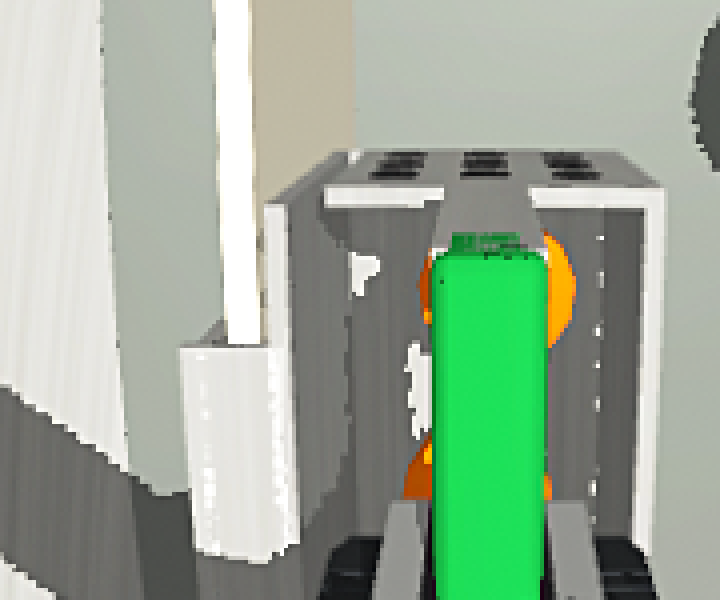

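View pics/s8b.png

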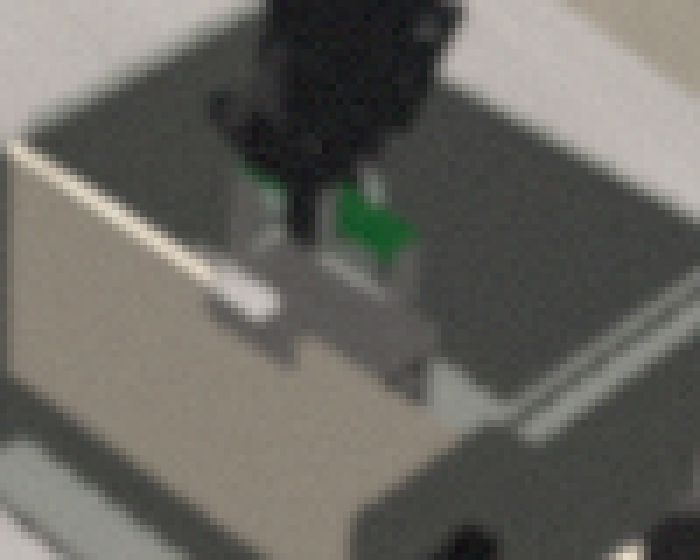

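The side view shows the leg outside the panel at crop (265,320), with the rim running into the slot. Releasing gradually.

```bash
python3 -m handwheel '[{"grip":1.2,"linear":[0,0,0],"rotation":[0,0,0]},{"grip":1.4,"linear":[0,0,0],"rotation":[0,0,0]},{"grip":1.7,"linear":[0,0,0],"rotation":[0,0,0]},{"grip":2.2,"linear":[0,0,0],"rotation":[0,0,0]},{"grip":3,"linear":[0,0,0],"rotation":[0,0,0]},{"grip":4,"linear":[0,0,0],"rotation":[0,0,0]},{"grip":5,"linear":[0,0,0],"rotation":[0,0,0]},{"grip":5.5,"linear":[0,0,0],"rotation":[0,0,0]},{"grip":5.5,"linear":[0,0,0],"rotation":[0,0,0]},{"grip":5.5,"linear":[0,0,0],"rotation":[0,0,0]}]'
python3 - <<'E'
from h import *
rep()
cv2.imwrite('pics/w9.png',cams.camera('wrist')[:,:,::-1])
E
```

```text
time_s: 15.15
eef_pos: [0.5727, -0.2187, 0.1598]
eef_rot: [-0.0, 0.639, 0.769, 0.001]
wrist_force: [0.5, 0.7, -1.4]
opening: 0.645
F along panel normal 0.6282902602055611 Fz -1.3671167492498428 torque [-0.008  0.009 -0.004] slot off mm -0.47734891647670946 z 0.15977654706894176
```

View pics/w9.png

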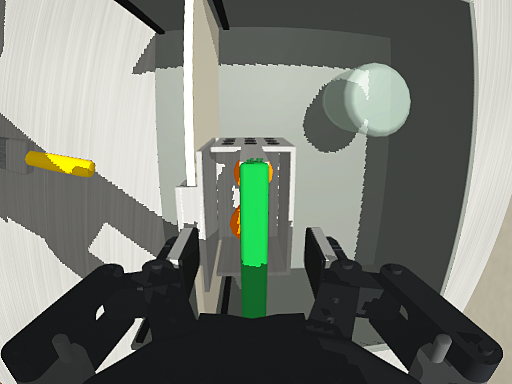

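Released: the bar at (254,215) is clear of both fingers and the basket stays hooked. Retreating straight up.

```bash
python3 -m handwheel '[{"grip":5.5,"linear":[0,0,-0.5],"rotation":[0,0,0]},{"grip":5.5,"linear":[0,0,-1.5],"rotation":[0,0,0]},{"grip":5.5,"linear":[0,0,-3],"rotation":[0,0,0]},{"grip":5.5,"linear":[0,0,-5],"rotation":[0,0,0]},{"grip":5.5,"linear":[0,0,-8],"rotation":[0,0,0]},{"grip":5.5,"linear":[0,0,-11],"rotation":[0,0,0]},{"grip":5.5,"linear":[0,0,-14],"rotation":[0,0,0]},{"grip":5.5,"linear":[0,0,-16],"rotation":[0,0,0]},{"grip":5.5,"linear":[0,0,-17],"rotation":[0,0,0]},{"grip":5.5,"linear":[0,0,-17],"rotation":[0,0,0]},{"grip":5.5,"linear":[0,0,-17],"rotation":[0,0,0]},{"grip":5.5,"linear":[0,0,-17],"rotation":[0,0,0]}]'
python3 - <<'E'
from h import *
rep()
T=tool()
for n in ['wrist','side','top']: cv2.imwrite(f'pics/{n}10.png',cams.camera(n)[:,:,::-1])
crop('pics/side10.png','pics/s10b.png',250,150,370,250,6)
im=cv2.imread('pics/wrist10.png');m=green(im);k,l,s,c=cv2.connectedComponentsWithStats(m)
for j in range(1,k):
    if s[j,4]>40:
        p=np.argwhere(l==j)[:,::-1].astype(np.float32);vx,vy,x,y=cv2.fitLine(p,cv2.DIST_L2,0,.01,.01).ravel()
        a=onz('wrist',x-30*vx,y-30*vy,.188,T);b=onz('wrist',x+30*vx,y+30*vy,.188,T)
        print(s[j],onz('wrist',*c[j],.188,T),'yaw',np.degrees(np.arctan((b-a)[0]/(a-b)[1])))
E
```

```text
time_s: 16.2
eef_pos: [0.5719, -0.2185, 0.3278]
eef_rot: [-0.002, 0.639, 0.769, 0.0]
wrist_force: [0.5, 0.6, -0.1]
opening: 0.647
F along panel normal 0.6230105763279931 Fz -0.10122977242286191 torque [-0.022  0.014 -0.024] slot off mm -1.237549384969172 z 0.3278009275388022
[ 248  133   12   91 1088] [ 0.57358509 -0.2165475   0.188     ] yaw 10.55730883088881
```

View pics/s10b.png

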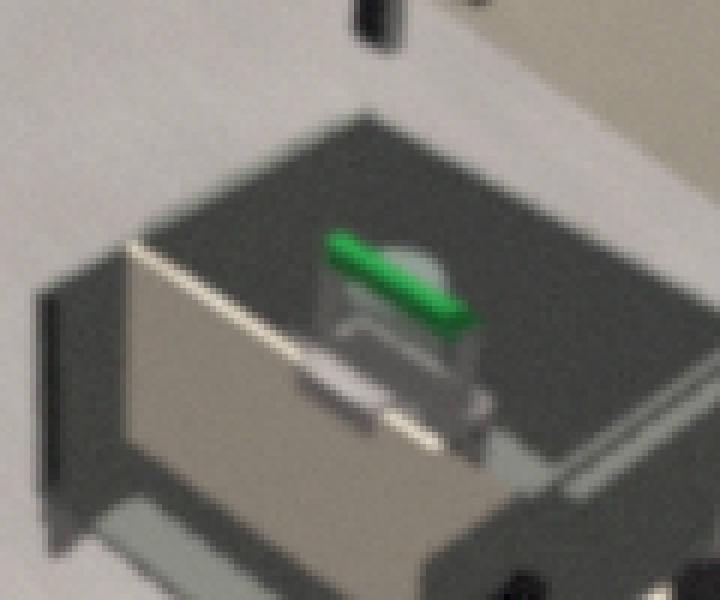

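View pics/wrist10.png

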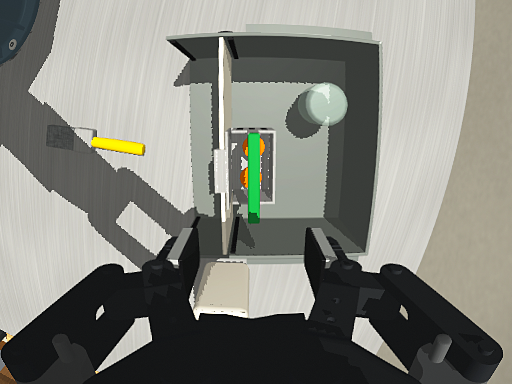

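The basket hangs on the rim, square to the panel (bar yaw 10.6° against the panel's 10.5°), with both stoppers visible. I'll let it settle, check it's still, then hand in.

```bash
python3 -m handwheel '[{"grip":5.5,"linear":[0,0,0],"rotation":[0,0,0]},{"grip":5.5,"linear":[0,0,0],"rotation":[0,0,0]},{"grip":5.5,"linear":[0,0,0],"rotation":[0,0,0]},{"grip":5.5,"linear":[0,0,0],"rotation":[0,0,0]},{"grip":5.5,"linear":[0,0,0],"rotation":[0,0,0]},{"grip":5.5,"linear":[0,0,0],"rotation":[0,0,0]}]'
python3 - <<'E'
from h import *
im=cams.camera('wrist')[:,:,::-1].copy();o=cv2.imread('pics/wrist10.png')
for i in (o,im):
    k,l,s,c=cv2.connectedComponentsWithStats(green(i));j=1+s[1:,4].argmax();print(s[j],c[j])
ctrl.hand_in()
E
```

```text
time_s: 16.85
eef_pos: [0.5727, -0.2189, 0.3298]
eef_rot: [-0.0, 0.639, 0.769, 0.001]
wrist_force: [0.3, -0.8, 0.9]
opening: 0.646
[ 248  133   12   91 1088] [253.5 178. ]
[ 247  132   12   90 1076] [252.5 176.5]
the job is handed in; nothing more can be done
```

The steel basket is hanging inside the tub from its lip on the white panel, and I handed the job in at about 17 s; no verdict was reported.

I gripped the green bar, lifted the basket and lowered it inside the tub. I then felt for the panel at about 3 N and backed off to centre the slot. I lowered the lip until the roof rested on the rim, eased off before releasing and went straight up.

**Force:** the roof met the rim at the expected height. Pressing peaked at about 7 N on the wrist reading, against the 20 N limit.

**Last pictures:**
- The lip is over the rim and the bin is inside the tub.
- The bar is square to the panel (10.6° against 10.5°).
- Both stoppers are in the basket.
- The jar and brush looked undisturbed. I did not measure them, nor check the soap bottle and canister closely.

**Stillness:** in the two wrist pictures, about 0.8 s apart, the bar moved 1 to 1.5 pixels. The hand itself moved about 2 mm between them, which probably explains the shift, so this check does not prove the basket was fully still. I did not measure its lean after release.

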